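# Light up and hold open the under-sink toolbox

## Robot

A 6-joint arm with a two-finger parallel gripper is mounted at the origin on the work surface. World frame = base frame: x ahead of the robot, y to its left, z up, the work surface at z = 0. Lengths are in mm, angles in rad, forces in N, time in s.
With the tool pointing down it reaches from about 275 to 975 mm from the base axis. Payload 8.4 kg.
Tool frame: the origin (TCP) lies at the very end of the fingers, on their centre line; the grasp point (between the pads) lies 19 mm behind it; z points along the fingers, y is the line along which they close (so a half turn about z gives the same grasp; the last joint's range is limited). The gripper opens to 92 mm and grips with 3 to 60 N. Pads are 20 mm wide; open, the fingers measure 128 mm over their backs; the gripper's body (75 mm by 189 mm) begins 69 mm behind the grasp point.
Start: joints at [1.201, 0.353, 1.633, -0, 1.155, -0.002], TCP at [224.726, 583.203, 182.283] pointing down, gripper open.
Joint ranges: [-2.63, 2.63], [-0.92, 2.1], [0.06, 2.66], [-1.3, 4.44], [0, 2.69], [-3.02, 3.02]. Speed limits (rad/s): [2.22, 2.22, 2.79, 3.14, 3.14, 3.14].

## Interface

Orientations are given as a 3x3 rotation matrix whose columns are the frame's x, y, z axes.
In Python, from plant import bot, imaging, order gives the robot as it stands.
- The arm moves only by the tool apply_moves, never from a script. Its argument "series" is a list that holds one entry, the list of rows, each a list of 5 numbers: the finger opening in m, from 0 to 0.0919, then the shift along the world's x, y, z in m, then the turn about the world's z in rad. A call has 1 to 20 rows; each row is the pose to reach, as a shift and turn from the pose commanded when the call began; what a row does not reach only later rows make up. A row lasts 1/10 s, in which the tool goes at most 50 mm and 8.59 degrees, less where a joint would pass 70% of its speed; a pose out of reach is approached as far as the arm can. A call with a gripper value outside its range is refused whole. The fingers move at their own pace and stop on an object; "squeeze" is the grip in N (left out, the last holds). Time passes only in rows, so rows that repeat a pose let the fingers close. It gives the time, the measured TCP pose, the force, the opening and the grip force at its end, in the units of the state.
- bot.read_state(): the state, without advancing time (a new reading comes with each control period).
- imaging.snapshot(name): name is "side" or "top" or "wrist"; returns the picture (420x560x3 uint8, blue, green, red); there is no depth.
- imaging.camera_model(name): a dict with "fx", "fy", "cx", "cy" (pixels), "rvec" (rotation vector, rad) and "tvec" (3), from world to camera coordinates, as OpenCV has them. Camera axes: x right, y down, z forward; pixel columns grow to the right and rows downward; lengths in mm; the calibration is good to about 2 mm. A picture is of the moment at which its call begins: read the wrist's pose just before it. camera_model takes no time and is no camera call; for the wrist camera it gives the pose at the moment of the call.
- order.close_job(): hands the job in; it is judged then, once.
The state is a dict: "time_s": time; "qpos": joint angles; "joint_vel": joint speeds; "tau": joint torques, N m; "position": TCP position; "orientation": TCP orientation; "ft_force": force on the tool from outside, world axes, zero at the start; "moment": the same for the moment, N m; "width": opening from 0.0 (shut) to 1.0 (fully open); "finger_force": force on a finger pad.
Only numpy, scipy, OpenCV 4.12 (cv2) and the standard library are available. Lean on these libraries where they do the work, as an engineer would, in place of code of your own. Each camera call takes 0.05 s, during which the arm holds its last target. There are 200 camera calls.

## Task

Get the toolbox under the sink ready for the fitter: pick up the work lamp, hook it over the rail on the free stretch to the left of the collar (seen from the robot), about 10 cm from it, and slide it along the rail, still hooked, until it stands against the collar, then let go of it. Then lift the toolbox's sprung lid by its bar and hold it still at 60 degrees open; it snaps shut by itself, so finish while still holding it there. Leave the other things on the tray undisturbed.

Things in the scene. Friction and masses are not known exactly. Their poses are not given: they have to be found in the camera images.
- lamp: Black battery work lamp, 0.16 to 0.29 kg, loose, upright: a block 40 (x) by 64 (y) by 95 mm high, white light panel on its -x side, a grey hook 24 mm wide (y) on top, open to +x, and above it an upright grip tab. Origin: centre of the underside, z up, centre of mass at about z 60 mm. Starts with +x away from the robot within 0.5 rad. Hook and tab: see lamp_seat, lamp_grip.
- lamp_seat (a point): Where the rail's centre line lies in the hanging lamp's hook: z 150 mm on the lamp's axis. Stem at x -20 to -12 mm, gabled roof above, tip at x 12 to 20 mm down to z 129: throat 24 mm wide. The way in, from the +x side between block top (z 95) and tip (z 129), is 34 mm high; the rail goes in there (lamp moved to +x with this point about 38 mm above the bar's centre), then the lamp is lowered.
- lamp_grip (a point): Point in the lamp's grip tab to put between the finger pads: z 188 mm over the underside, on its axis. The tab is 12 mm thick (x), 24 mm wide (y) and reaches from z 163 to z 209 mm.
- rail: Fixed steel rail: bar 12 mm in diameter, 340 mm long, along the rail's y axis, centre line 220 mm above the tray, on posts 16 mm thick (feet 70 mm across) at its ends, y = -170 and +170 mm. Origin: on the tray under the bar's middle. Its +y end is the left one seen from the robot; its x axis points away from the robot within 0.12 rad.
- collar: Fixed dark steel stop collar on the rail, 32 mm in diameter, 16 mm long along the rail, a screw head on top reaching 22 mm above the centre line: the mark, to which the lamp slides from its +y (left) side. Origin: its centre, on the rail's centre line; axes as the rail's. With the lamp touching it, lamp_seat is 20 mm from its origin along y.
- toolbox: Fixed grey plastic toolbox, 170 (x) by 280 (y) by 110 mm high, with two clip latches on its front, already undone. Origin: centre of its underside; front faces -x, towards the robot within 0.25 rad. Its lid is hinged along the top of its far (+x) side.
- lid (a joint): Opening angle of the toolbox lid in rad: 0 closed, 1.047 at 60 degrees, stop at 1.8. The lid is a grey slab 12 mm thick with a raised middle (5 mm), 0.35 kg, sprung shut from every angle: weight and spring ask for about 2 to 3 N at the bar. It shuts as soon as it is let go.
- lid_hinge (a point): Point on the lid's hinge line, at the middle of the far top edge of the toolbox, 110 mm above the tray. The hinge line is along the toolbox's y axis. The point turns with the lid.
- lid_handle (a point): Middle of the lid's lifting bar: round, black, 12 mm in diameter, 104 mm clear length along y between two arms, 34 mm in front of the toolbox's front face (26 mm clear gap behind it), 204 mm from the hinge line. Lid closed, it is 117 mm above the tray; at 60 degrees about 290 mm. It can turn between finger pads that stay upright. The point turns with the lid.
- bottle: Bystander: blue plastic bottle with a twist cap, 68 mm in diameter, 210 mm tall, behind between toolbox and rail. Origin: centre of underside.
- jar: Bystander: glass storage jar, 84 mm in diameter, 110 mm tall, behind the rail. Origin: centre of underside.
- scoop: Bystander: orange plastic scoop, 60 by 175 mm, 35 mm tall, lying close to the robot. Origin: underside of its bowl.
- brush: Bystander: small brush 200 mm long, lying at the left. Origin: underside of its middle.
- nut: Bystander: white plastic pipe nut, a ring 52 mm across, 18 mm high, at the right. Origin: centre of underside.
- plug: Bystander: black rubber sink plug, 44 mm across, 26 mm high, lying on the tray under the rail. Origin: centre of underside.
There are look-alikes about, which are no part of the job. There is more than one size of the lamp; the one meant has the size given above.

How it is judged:
By the outcome, as a careful person would: the job done as asked, in the order asked, and still so for the second after the job is handed in, while the arm keeps its last pose, push and grip.
It also fails if it takes over 69 s, if anything falls off the work surface, if the arm or the gripper's body presses on something with over 40 N, if the wrist force passes 120 N, or if a joint passes its speed limit or range.

## Working session

There is one attempt and no reset: what is moved stays moved. The work goes in short steps, Python scripts to look and compute and a tool call to move; the robot and the scene stay as the last step left them, time stands still between calls to the robot, and variables do not carry over. Pictures are saved under pics/ and viewed, at most 10 in all, crops included, and the job is handed in when it is done.

Besides the shell and the picture viewer there is one more tool, called after "Request:" as a command line: name --argument value ..., lists and objects as JSON in quotes. apply_moves: Moves the arm, as the interface text tells. Its arguments: {"type":"object","properties":{"series":{"type":"array"},"squeeze":{"type":"number"}},"required":["series"]}

```bash
ls; mkdir -p pics; cat > h.py <<'E'
import cv2, numpy as np
from plant import bot, imaging, order
def cam(n):
    m=imaging.camera_model(n); R=cv2.Rodrigues(np.array(m["rvec"],float))[0]; t=np.array(m["tvec"],float).ravel()
    return np.array([[m["fx"],0,m["cx"]],[0,m["fy"],m["cy"]],[0,0,1.]]),R,t
def ray(c,p):
    K,R,t=c; d=R.T@np.linalg.inv(K)@np.array([p[0],p[1],1.]); return -R.T@t,d/np.linalg.norm(d)
def onz(c,p,z):
    o,d=ray(c,p); return o+d*(z-o[2])/d[2]
def tri(c1,p1,c2,p2):
    o1,d1=ray(c1,p1);o2,d2=ray(c2,p2)
    s=np.linalg.lstsq(np.array([d1,-d2]).T,o2-o1,rcond=None)[0]
    a=o1+s[0]*d1;b=o2+s[1]*d2
    return (a+b)/2,np.linalg.norm(a-b)
def proj(c,P):
    K,R,t=c; q=K@(R@np.array(P,float)+t); return q[:2]/q[2]
E
python3 - <<'E'
from h import *
for n in("top","side"):
    cv2.imwrite(f"pics/{n}0.png",imaging.snapshot(n)); c=cam(n); print(n,(-c[1].T@c[2]).round(),c[1][2].round(2),c[0][0,0])
s=bot.read_state(); print(s["time_s"],s["position"],s["orientation"])
E
```

```text
pics
top [ 421.  -17. 1277.] [ 0.09  0.01 -1.  ] 399.58518960431286
side [ 106. -962.  924.] [ 0.33  0.74 -0.59] 508.79996607140566
0.1 [224.55431523 582.77329124 181.67533577] [[-9.33111643e-01  3.59586539e-01 -4.27828308e-04]
 [ 3.59586794e-01  9.33110979e-01 -1.11316100e-03]
 [-1.06641895e-06 -1.19254490e-03 -9.99999289e-01]]
```

View pics/top0.png

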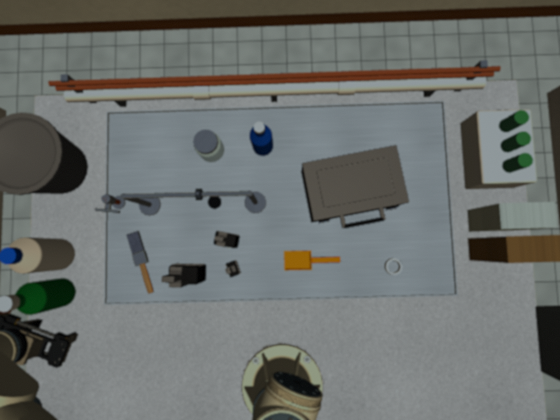

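View pics/side0.png

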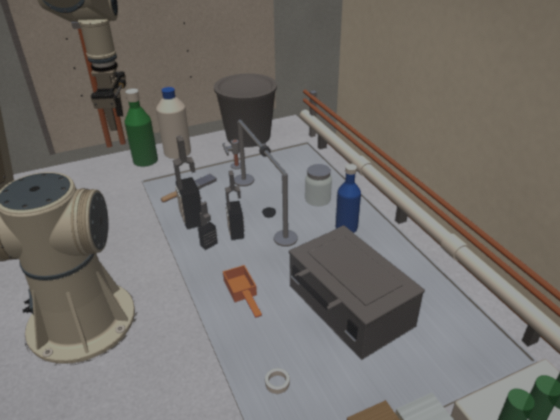

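The top view shows the rail at row ~194 with posts at columns ~148 and 255, and the collar at ~(199,193). The toolbox is at (355,183) with its bar at ~(362,217). There are three lamp candidates: A at top (185,275) / side (188,195), B at top (227,240) / side (235,212), C at top (233,268) / side (207,230). I'll enlarge these to measure sizes.

```bash
python3 - <<'E'
from h import *
t=cv2.imread("pics/top0.png");s=cv2.imread("pics/side0.png")
def crop(i,x,y,w,h,k):
    c=cv2.resize(i[y:y+h,x:x+w],None,fx=k,fy=k,interpolation=cv2.INTER_CUBIC)
    c=cv2.convertScaleAbs(c,alpha=1.8,beta=10)
    for u in range((-x)%10,w,10): cv2.putText(c,str(x+u),(u*k,8),0,.3,(0,255,255));cv2.line(c,(u*k,10),(u*k,14),(0,255,255))
    for v in range((-y)%10,h,10): cv2.putText(c,str(y+v),(0,v*k+3),0,.3,(0,255,0));cv2.line(c,(20,v*k),(24,v*k),(0,255,0))
    return c
a=crop(t,155,180,100,120,4); b=crop(s,165,130,100,120,4)
cv2.imwrite("pics/c1.png",np.hstack([a,b]))
E
```

```text
(no output)
```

View pics/c1.png

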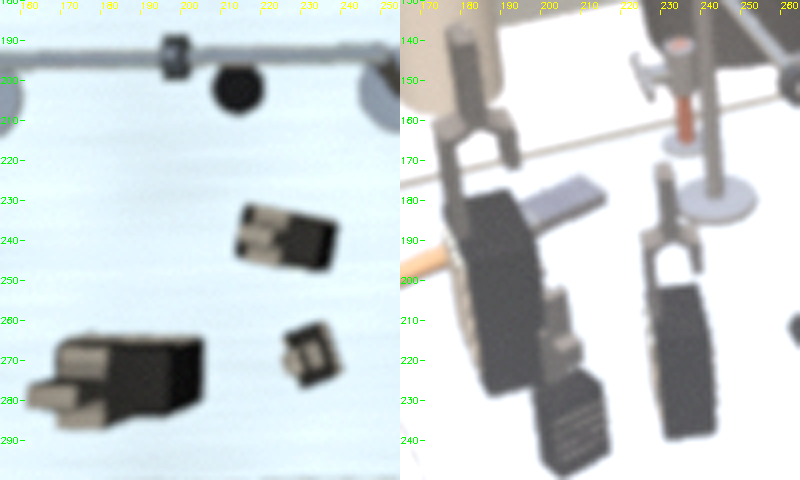

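```bash
python3 - <<'E'
from h import *
T=cam("top");S=cam("side")
for n,p,q in(("A",(162.5,279),(180,137.5)),("B",(215.5,239),(230.8,171)),("C",(227,269),(203,202.5)),("collar",(199,194),(253,145))):
    P,e=tri(T,p,S,q); print(n,P.round(),round(e,1))
# block outlines in the top view (dark + grey vs bright tray)
t=cv2.imread("pics/top0.png"); g=t.max(2)
roi=(g<70).astype(np.uint8)*255
for x,y,w,h in((207,226,36,26),):
    print(t[y:y+h:2,x:x+w:2].max(2))
E
```

```text
A [352. 284. 273.] 5.0
B [449. 161. 209.] 5.2
C [363. 142. 144.] 1.6
collar [550. 202. 246.] 29.8
[[133 135 135 137 137 138 139 139 139 140 139 140 141 142 142 142 141 142]
 [132 133 133 135 136 137 137 139 139 137 138 138 139 139 138 140 140 139]
 [134 135 136 138 131 111 120 129 133 137 139 140 139 139 139 139 139 140]
 [135 135 137 139  98  38  72  85  92 101 107 114 128 134 136 139 140 139]
 [135 136 136 134  73  29  65  73  75  76  49  35  49  65  83 103 128 141]
 [134 135 135 131  77  63  67  61  60  59  31  21  22  21  19  22  85 136]
 [136 137 138 124  85  82  81  80  53  29  23  21  22  24  14   3  88 137]
 [137 138 139 108  52  66  73  76  41  22  22  21  23  22   9  13 103 138]
 [138 138 140  97  27  63  70  67  58  37  21  22  22  21   4  26 113 138]
 [138 137 138 120  79  82  84  82  76  41  21  20  20  17   2  41 124 136]
 [138 139 139 139 135 126 118 109  94  76  64  55  38  20  19  73 136 141]
 [138 137 137 138 138 138 139 138 136 135 131 131 119 105 108 124 140 139]
 [136 135 136 137 137 138 138 138 137 138 139 140 139 139 141 141 140 139]]
```

B's tab top triangulates to z = 209 mm (A 273, C 144), so the lamp meant is **B**, the medium one at top (227,240) / side (235,212), standing near (449,161). Next I'll measure the rail and box from the top view and check the wrist camera mount.

```bash
python3 - <<'E'
from h import *
T=cam("top");S=cam("side")
t=cv2.imread("pics/top0.png").astype(float).mean(2)
# rail: dark-weighted centroid per column
cols=[c for c in list(range(160,192))+list(range(216,245))]
pts=[]
for c in cols:
    w=np.clip(t[186:202,c].max()-20-t[186:202,c],0,None); 
    if c in range(205,225): continue
    pts.append((c,186+(w*np.arange(16)).sum()/w.sum()))
W=np.array([onz(T,p,220) for p in pts]); a,b=np.polyfit(W[:,1],W[:,0],1); r=W[:,0]-a*W[:,1]-b
print("rail x=a*y+b",a,b,"res",r.std().round(2))
sub=t[184:204,190:210]; print(sub[::2,::1].astype(int))
print("lid bar"); print(t[204:228:2,336:390:3].astype(int))
w=cam("wrist");s=bot.read_state();R=np.array(s["orientation"])
print("wrist cam in tool", (R.T@(-w[1].T@w[2]-s["position"])).round(), (R.T@w[1].T).round(2).tolist(), w[0][0,0])
E
```

```text
rail x=a*y+b 0.00832241702889396 566.0740184241952 res 0.45
[[129 129 130 128 129 129 128 128 130 129 129 129 128 130 129 128 130 128
  129 130]
 [127 127 128 128 128 128 129 129 129 128 128 129 128 128 127 128 127 127
  128 128]
 [128 127 128 128 125 113 100  92  92  90  89  97 114 125 128 128 129 128
  128 129]
 [128 126 128 127 114  85  52  37  33  29  29  42  79 110 122 125 124 123
  123 123]
 [103 104 104 103  90  71  62  61  54  42  33  41  63  82  91  92  87  85
   83  85]
 [ 77  78  78  77  69  61  57  59  52  39  36  48  67  76  78  77  76  77
   77  78]
 [ 87  85  86  83  73  55  40  35  35  34  30  34  52  76  88  94 101 106
  101  82]
 [122 123 123 122 115  87  52  32  28  30  29  39  72 105 121 127 128 121
   98  60]
 [127 126 127 127 125 113 101  95  94  95  96 103 115 126 129 130 124 103
   65  27]
 [127 127 128 127 128 128 128 128 129 129 130 128 129 128 129 129 123  95
   53  20]]
lid bar
[[ 76  72  76  76  76  76  79  77  78  78  77  77  78  77  77  77  78  77]
 [ 77  77  79  80  79  78  78  78  78  78  77  77  78  77  75  74  64  48]
 [ 79  78  79  80  79  78  78  78  79  78  78  75  67  59  55  72  77  36]
 [ 80  79  79  79  79  78  79  78  72  64  55  58  68  94  86  74 109 110]
 [ 79  80  79  78  77  69  60  55  60  78 100 117 126 131 121  73 115 134]
 [ 79  76  74  57  58  63  92 105 120 125 129 129 129 130 125  69  98 132]
 [ 57  59  75  95 115 119 125 125 125 125 124 126 126 125 119  65  90 131]
 [109 105  76 115 127 125 126 125 125 126 119 115  95  74  47  25  77 130]
 [133 122  75 109 127 127 126 119 105  88  61  39  18  12  23  47 102 134]
 [133 125  75 104 118  93  80  47  28  17  16  30  54  84 104 125 131 133]
 [131 128  73  55  39  20  13  22  43  64  94 106 124 128 130 132 132 132]
 [131 131  79  27  30  54  82  99 120 124 129 129 130 130 131 132 131 132]]
wrist cam in tool [  81.   -1. -203.] [[0.0, -0.96, -0.29], [1.0, 0.0, 0.0], [-0.0, -0.29, 0.96]] 363.9872719378417
```

Request:
apply_moves --series '[[[0.09,0,0,0.05,0],[0.09,0,0,0.1,0],[0.09,0,0,0.15,-0.1],[0.09,0,0,0.2,-0.2],[0.09,0.02,-0.04,0.24,-0.3],[0.09,0.04,-0.08,0.28,-0.4],[0.09,0.06,-0.12,0.28,-0.5],[0.09,0.08,-0.16,0.28,-0.6],[0.09,0.1,-0.2,0.28,-0.72],[0.09,0.12,-0.24,0.28,-0.84],[0.09,0.13,-0.28,0.28,-0.96],[0.09,0.14,-0.32,0.28,-1.08],[0.09,0.15,-0.36,0.28,-1.2],[0.09,0.16,-0.39,0.28,-1.3],[0.09,0.17,-0.42,0.28,-1.36],[0.09,0.17,-0.42,0.28,-1.36],[0.09,0.17,-0.42,0.28,-1.36],[0.09,0.17,-0.42,0.28,-1.36]]]'

```text
time_s: 1.9
position: [394.5, 163.9, 462.1]
orientation: [[0.155, 0.988, -0.0], [0.988, -0.155, 0.0], [0.0, -0.001, -1.0]]
ft_force: [0.1, 0.2, -0.7]
width: 0.981
finger_force: 0.0
```

```bash
python3 - <<'E'
from h import *
np.save("w1.npy",np.array([*cam("wrist")],dtype=object),allow_pickle=True)
i=imaging.snapshot("wrist"); cv2.imwrite("pics/w1.png",i)
s=bot.read_state(); print(s["position"].round(1) if hasattr(s["position"],'round') else s["position"])
w=cam("wrist");T=cam("top")
for P in((449,161,209),(449,161,95),(449,161,0),(567,190,220)): print(P,proj(w,P).round(1))
c=onz(T,(198.6,193.7),220);print("collar top",c.round(1))
E
```

```text
Traceback (most recent call last):
ValueError: could not broadcast input array from shape (3,3) into shape (3,)
```

```bash
python3 - <<'E'
from h import *
import pickle
w=cam("wrist");pickle.dump(w,open("w1.pkl","wb"))
i=imaging.snapshot("wrist"); cv2.imwrite("pics/w1.png",i)
T=cam("top")
for P in((449,161,209),(449,161,95),(449,161,0),(567,190,220)): print(P,proj(w,P).round(1))
c=onz(T,(198.6,193.7),220);print("collar top",c.round(1))
E
```

```text
(449, 161, 209) [320.5 160.4]
(449, 161, 95) [312.3 148.4]
(449, 161, 0) [307.5 141.4]
(567, 190, 220) [416.8 122.9]
collar top [568.8 204.  220. ]
```

View pics/w1.png

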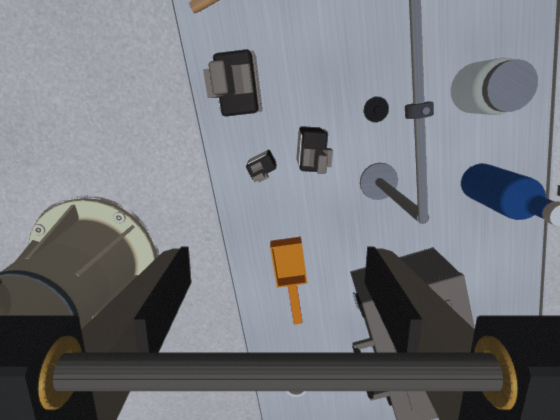

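The wrist view shows A at (237,82), C at (262,166), and B at (314,150) with its tab at ~(326,158). The collar is at (420,110) and the rail runs from (416,0) to (422,217). I'll crop B and the collar.

```bash
python3 - <<'E'
from h import *
t=cv2.imread("pics/w1.png")
def crop(i,x,y,w,h,k):
    c=cv2.resize(i[y:y+h,x:x+w],None,fx=k,fy=k,interpolation=cv2.INTER_CUBIC)
    c=cv2.convertScaleAbs(c,alpha=1.8,beta=10)
    for u in range((-x)%5,w,5): cv2.putText(c,str(x+u),(u*k,8),0,.3,(0,255,255));cv2.line(c,(u*k,10),(u*k,14),(0,255,255))
    for v in range((-y)%5,h,5): cv2.putText(c,str(y+v),(0,v*k+3),0,.3,(0,255,0));cv2.line(c,(20,v*k),(24,v*k),(0,255,0))
    return c
cv2.imwrite("pics/c2.png",np.hstack([crop(t,292,120,50,60,8),crop(t,395,85,50,60,8)]))
E
```

```text
(no output)
```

View pics/c2.png

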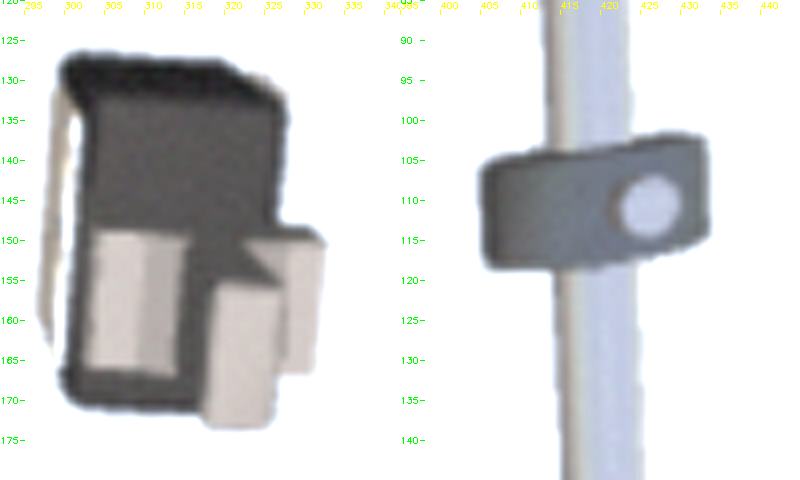

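```bash
python3 - <<'E'
from h import *
import pickle
w=pickle.load(open("w1.pkl","rb"));T=cam("top")
f=lambda x,y:(292+x/8,120+y/8); g=lambda x,y:(395+(x-400)/8,85+y/8)
tab=np.array([onz(w,f(*p),209) for p in((216,284),(280,286),(273,428),(203,425))]);print(tab.round(1),tab.mean(0).round(1))
y=tab[[0,1]].mean(0)-tab[[2,3]].mean(0);print("yaw tab",np.arctan2(-y[0],y[1]))
blk=np.array([onz(w,f(*p),95) for p in((90,97),(282,103),(277,215),(70,400))]);print(blk.round(1))
y=blk[0]-blk[3];print("blk yaw",np.arctan2(-y[0],y[1]));y=blk[1]-blk[2];print(np.arctan2(-y[0],y[1]));x=blk[1]-blk[0];print(np.arctan2(x[1],x[0]))
print("tri tab", tri(w,f(243,356),T,(215.5,239)))
# rail centre at both crop ends, collar
for p in((588,10),(590,120),(598,290),(604,470)): print("rail",onz(w,g(*p),220).round(1))
print("screw",onz(w,g(650,206),242).round(1),"collar body mid",onz(w,g(590,205),236).round(1))
E
```

```text
[[447.9 167.5 209. ]
 [457.7 165.6 209. ]
 [454.  143.3 209. ]
 [443.1 145.5 209. ]] [450.7 155.5 209. ]
yaw tab -0.18945170166509034
[[438.4 187.9  95. ]
 [474.8 181.1  95. ]
 [471.4 159.9  95. ]
 [426.6 130.   95. ]]
blk yaw -0.20165659479086973
-0.16092827922057995
-0.18560153820461067
tri tab (array([447.62537182, 159.08180082, 228.68986929]), np.float64(2.4154973231770116))
rail [570.8 231.4 220. ]
rail [570.4 216.  220. ]
rail [570.5 191.4 220. ]
rail [570.3 164.5 220. ]
screw [570.2 204.4 242. ] collar body mid [564.1 205.3 236. ]
```

Request:
apply_moves --series '[[[0.06,0.03,-0.004,-0.045,-0.03],[0.06,0.056,-0.0075,-0.09,-0.03],[0.06,0.056,-0.0075,-0.135,-0.03],[0.06,0.056,-0.0075,-0.18,-0.03],[0.06,0.056,-0.0075,-0.215,-0.03],[0.06,0.056,-0.0075,-0.235,-0.03],[0.06,0.056,-0.0075,-0.255,-0.03],[0.06,0.056,-0.0075,-0.275,-0.03],[0.06,0.056,-0.0075,-0.29,-0.03],[0.06,0.056,-0.0075,-0.291,-0.03],[0.06,0.056,-0.0075,-0.291,-0.03]]]'

```text
time_s: 3.05
position: [450.5, 156.4, 171.3]
orientation: [[0.184, 0.983, -0.001], [0.983, -0.184, -0.0], [-0.0, -0.001, -1.0]]
ft_force: [0.2, 0.2, 0.3]
width: 0.653
finger_force: 0.0
```

```bash
python3 - <<'E'
from h import *
i=imaging.snapshot("wrist");j=imaging.snapshot("side")
cv2.imwrite("pics/g1.png",np.vstack([cv2.convertScaleAbs(i[100:420],alpha=1.5),]))
E
```

```text
(no output)
```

View pics/g1.png

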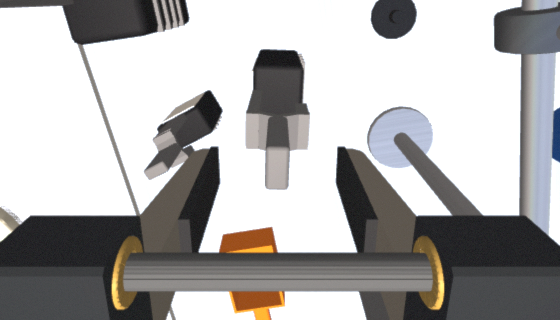

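The tab at (277,285 full frame) sits centred between the finger tips at columns 219 and 337, so I'll grip and lift.

Request:
apply_moves --series '[[[0.0,0,0,0,0],[0.0,0,0,0,0],[0.0,0,0,0,0],[0.0,0,0,0,0],[0.0,0,0,0,0],[0.0,0,0,0,0],[0.0,0,0,0,0],[0.0,0,0,0,0],[0.0,0,0,0.01,0],[0.0,0,0,0.025,0],[0.0,0,0,0.04,0],[0.0,0,0,0.04,0]]]' --squeeze 30

```text
time_s: 4.35
position: [451.9, 156.1, 213.4]
orientation: [[0.186, 0.983, 0.003], [0.983, -0.186, 0.001], [0.002, 0.003, -1.0]]
ft_force: [-0.3, 0.7, -2.0]
width: 0.123
finger_force: 30.0
```

Request:
apply_moves --series '[[[0.0,0.0,0.01,0.02,0.02],[0.0,0.005,0.025,0.04,0.05],[0.0,0.01,0.04,0.06,0.08],[0.0,0.016,0.055,0.068,0.11],[0.0,0.022,0.07,0.068,0.13],[0.0,0.028,0.085,0.068,0.15],[0.0,0.034,0.1,0.068,0.17],[0.0,0.04,0.115,0.068,0.177],[0.0,0.045,0.13,0.068,0.177],[0.0,0.049,0.14,0.068,0.177],[0.0,0.049,0.147,0.068,0.177],[0.0,0.049,0.149,0.068,0.177],[0.0,0.049,0.149,0.068,0.177],[0.0,0.049,0.149,0.068,0.177],[0.0,0.049,0.149,0.068,0.177]]]'

```text
time_s: 5.85
position: [499.7, 304.3, 279.5]
orientation: [[0.01, 1.0, 0.0], [1.0, -0.01, -0.0], [-0.0, 0.0, -1.0]]
ft_force: [0.9, -0.7, -2.2]
width: 0.122
finger_force: 30.0
```

```bash
python3 - <<'E'
from h import *
s=bot.read_state();print(s["position"],np.array(s["orientation"])[:,1],s["ft_force"])
T=cam("top");S=cam("side")
i=imaging.snapshot("top");j=imaging.snapshot("side")
k=imaging.snapshot("wrist")
cv2.imwrite("pics/w3.png",k)
R=lambda im,a:cv2.convertScaleAbs(im,alpha=a)
c=cv2.resize(j[90:290,150:350],None,fx=3,fy=3,interpolation=cv2.INTER_CUBIC)
cv2.imwrite("pics/s3.png",R(c,1.6))
for P in((500.5,304,258),(500.5,304,317),(569.5,304,220),(569.5,204,220)): print(P,proj(S,P).round(1),((proj(S,P)-[150,90])*3).round())
E
```

```text
[499.65636624 304.2899497  279.46014224] [ 9.99946239e-01 -1.03676287e-02  1.79610371e-04] [ 0.90196993 -0.72846913 -2.15906562]
(500.5, 304, 258) [228.7 128.6] [236. 116.]
(500.5, 304, 317) [227.1 109.6] [231.  59.]
(569.5, 304, 220) [251.7 135.6] [305. 137.]
(569.5, 204, 220) [264.9 150.7] [345. 182.]
```

View pics/s3.png

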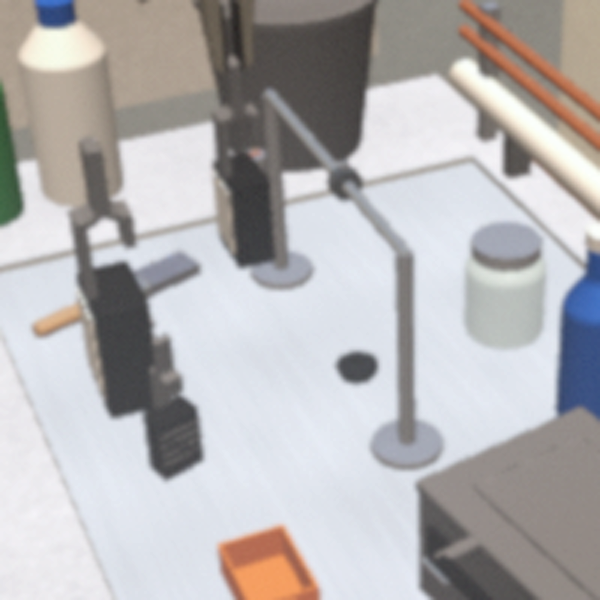

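The collar appears at (345,181) in the crop, where my estimate predicted (345,182). The lamp's hook at ~(235,115) is in front of the rail, well left of the collar, so I'll go in along +x.

Request:
apply_moves --series '[[[0.0,0.01,0,0,0],[0.0,0.02,0,0,0],[0.0,0.03,0,0,0],[0.0,0.04,0,0,0],[0.0,0.047,0,0,0],[0.0,0.054,0,0,0],[0.0,0.06,0,0,0],[0.0,0.065,0,0,0],[0.0,0.069,0,0,0],[0.0,0.069,0,0,0],[0.0,0.069,0,0,0]]]'

```text
time_s: 7.1
position: [568.5, 304.7, 279.2]
orientation: [[0.01, 1.0, -0.0], [1.0, -0.01, -0.0], [-0.0, -0.0, -1.0]]
ft_force: [1.0, -0.7, -2.3]
width: 0.124
finger_force: 30.0
```

Request:
apply_moves --series '[[[0.0,0,0,-0.006,0],[0.0,0,0,-0.012,0],[0.0,0,0,-0.018,0],[0.0,0,0,-0.023,0],[0.0,0,0,-0.027,0],[0.0,0,0,-0.03,0],[0.0,0,0,-0.032,0],[0.0,0,0,-0.034,0],[0.0,0,0,-0.034,0],[0.0,0,0,-0.034,0]]]'

```text
time_s: 8.1
position: [568.8, 304.7, 245.4]
orientation: [[0.01, 1.0, 0.0], [1.0, -0.01, 0.0], [0.0, 0.0, -1.0]]
ft_force: [0.6, 0.8, -3.0]
width: 0.122
finger_force: 30.0
```

Request:
apply_moves --series '[[[0.0,0,0,-0.001,0],[0.0,0,0,-0.002,0],[0.0,0,0,-0.003,0],[0.0,0,0,-0.004,0],[0.0,0,0,-0.004,0],[0.0,0,0,-0.004,0]]]'

```text
time_s: 8.7
position: [569.1, 304.8, 241.7]
orientation: [[0.01, 1.0, 0.001], [1.0, -0.01, 0.0], [0.0, 0.001, -1.0]]
ft_force: [1.5, 0.8, 0.6]
width: 0.125
finger_force: 30.0
```

The bar is seated: Fz rose by 3.6 N. Now I'll slide towards the collar.

Request:
apply_moves --series '[[[0.0,0,-0.003,0,0],[0.0,0,-0.009,0,0],[0.0,0,-0.016,0,0],[0.0,0,-0.023,0,0],[0.0,0,-0.03,0,0],[0.0,0,-0.037,0,0],[0.0,0,-0.044,0,0],[0.0,0,-0.051,0,0],[0.0,-0.0005,-0.058,0,0],[0.0,-0.0005,-0.064,0,0],[0.0,-0.0005,-0.069,0,0],[0.0,-0.0005,-0.072,0,0],[0.0,-0.0005,-0.073,0,0],[0.0,-0.0005,-0.073,0,0]]]'

```text
time_s: 10.1
position: [568.4, 231.7, 241.4]
orientation: [[0.01, 1.0, 0.0], [1.0, -0.01, 0.0], [0.0, 0.0, -1.0]]
ft_force: [3.2, 1.5, 2.0]
width: 0.122
finger_force: 30.1
```

Request:
apply_moves --series '[[[0.0,0,-0.001,0,0],[0.0,0,-0.002,0,0],[0.0,0,-0.003,0,0],[0.0,0,-0.004,0,0],[0.0,0,-0.005,0,0],[0.0,0,-0.006,0,0],[0.0,0,-0.006,0,0]]]'

```text
time_s: 10.8
position: [568.3, 225.5, 241.3]
orientation: [[0.01, 1.0, 0.0], [1.0, -0.01, -0.0], [-0.0, 0.0, -1.0]]
ft_force: [2.3, 3.1, 2.7]
width: 0.125
finger_force: 30.1
```

Request:
apply_moves --series '[[[0.0,0,-0.001,0,0],[0.0,0,-0.002,0,0],[0.0,0,-0.003,0,0],[0.0,0,-0.003,0,0]]]'

```text
time_s: 11.2
position: [568.3, 223.4, 241.4]
orientation: [[0.01, 1.0, 0.0], [1.0, -0.01, 0.002], [0.002, 0.0, -1.0]]
ft_force: [2.6, 6.1, 3.2]
width: 0.127
finger_force: 30.1
```

Request:
apply_moves --series '[[[0.0,0,-0.001,0,0],[0.0,0,-0.002,0,0],[0.0,0,-0.002,0,0],[0.0,0,-0.002,0,0]]]'

```text
time_s: 11.6
position: [568.1, 221.9, 241.6]
orientation: [[0.01, 1.0, -0.0], [1.0, -0.01, 0.002], [0.002, -0.0, -1.0]]
ft_force: [1.5, 7.5, 4.6]
width: 0.126
finger_force: 30.1
```

```bash
python3 - <<'E'
from h import *
s=bot.read_state();print(s["position"],s["ft_force"],s["moment"])
i=imaging.snapshot("side");k=imaging.snapshot("wrist");t=imaging.snapshot("top")
up=lambda im,f:cv2.resize(im,None,fx=f,fy=f,interpolation=cv2.INTER_CUBIC)
a=up(i[100:200,215:315],4);b=up(k[40:240,280:480],2);
cv2.imwrite("pics/s4.png",cv2.convertScaleAbs(np.hstack([a,b]),alpha=1.6))
E
```

```text
[568.09612077 221.85777074 241.64330993] [1.46232049 7.46730136 4.56802375] [ 1.50203712 -0.26505152  0.00620067]
```

View pics/s4.png

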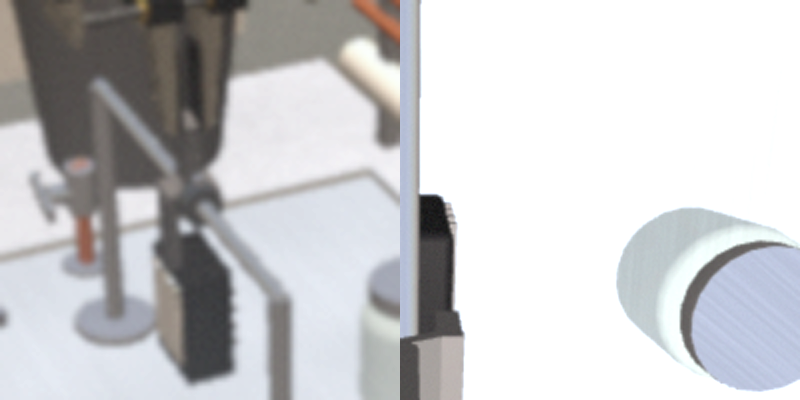

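The lamp hangs on the bar with its hook against the collar, at about (185,195) in the left panel, and Fy is 7.5 N. I'll soften the grip so it can level itself while I keep the light push.

Request:
apply_moves --series '[[[0.0,0,0,0.001,0],[0.0,0,0,0.0015,0],[0.0,0,0,0.0015,0],[0.0,0,0,0.0015,0],[0.0,0,0,0.0015,0]]]' --squeeze 4

```text
time_s: 12.25
position: [567.7, 220.3, 242.2]
orientation: [[0.01, 1.0, -0.001], [1.0, -0.01, -0.001], [-0.001, -0.001, -1.0]]
ft_force: [0.6, 0.1, -2.8]
width: 0.127
finger_force: 4.0
```

Request:
apply_moves --series '[[[0.0,0,0,-0.0015,0],[0.0,0,-0.001,-0.002,0],[0.0,0,-0.002,-0.002,0],[0.0,0,-0.003,-0.002,0],[0.0,0,-0.003,-0.002,0]]]'

```text
time_s: 12.75
position: [568.6, 217.8, 241.3]
orientation: [[0.01, 1.0, 0.001], [1.0, -0.01, 0.0], [0.0, 0.001, -1.0]]
ft_force: [0.0, 1.9, 5.7]
width: 0.13
finger_force: 4.0
```

Request:
apply_moves --series '[[[0.02,0,0,0,0],[0.03,0,0,0,0],[0.04,0,0,0,0],[0.06,0,0,0,0],[0.06,0,0,0.01,0],[0.06,0,0,0.03,0],[0.06,0,0,0.06,0],[0.06,0,0,0.1,0],[0.06,0,0,0.14,0],[0.06,0,-0.03,0.17,0],[0.06,0,-0.06,0.17,0],[0.06,-0.03,-0.1,0.17,0],[0.06,-0.06,-0.14,0.17,0],[0.06,-0.09,-0.18,0.17,0],[0.06,-0.12,-0.22,0.17,0],[0.06,-0.12,-0.22,0.17,0],[0.06,-0.12,-0.22,0.17,0]]]'

```text
time_s: 14.45
position: [448.0, -2.9, 411.9]
orientation: [[0.012, 1.0, 0.002], [1.0, -0.012, 0.0], [0.0, 0.002, -1.0]]
ft_force: [-0.2, -1.0, 0.3]
width: 0.653
finger_force: 0.0
```

```bash
python3 - <<'E'
from h import *
import pickle
s=bot.read_state();print(s["position"],np.array(s["orientation"])[:,1])
w=cam("wrist");S=cam("side");T=cam("top");pickle.dump(w,open("w5.pkl","wb"))
i=imaging.snapshot("side");k=imaging.snapshot("wrist");t=imaging.snapshot("top");cv2.imwrite("pics/top5.png",t);cv2.imwrite("pics/w5.png",k);cv2.imwrite("pics/side5.png",i)
print("wrist px: collar",proj(w,(569,204.3,220)),"lamp",proj(w,(569,224,220)),"handle guess",proj(w,(490,-180,117)))
p=proj(w,(569,215,220)).astype(int)
print(p)
up=lambda im,f:cv2.resize(im,None,fx=f,fy=f,interpolation=cv2.INTER_CUBIC)
q=proj(T,(569,212,220)).astype(int)
A=up(i[110:210,225:290],4)[:400];B=up(t[q[1]-25:q[1]+25,q[0]-25:q[0]+25],8)
x0=min(max(p[0]-30,0),500);y0=min(max(p[1]-50,0),320);print(x0,y0)
C=up(k[y0:y0+100,x0:x0+35],4)
cv2.imwrite("pics/s5.png",cv2.convertScaleAbs(np.hstack([A,B,C]),alpha=1.6))
E
```

```text
[448.01934518  -2.94254525 411.94937404] [ 0.99992275 -0.01224354  0.00214447]
wrist px: collar [403.21139191 -43.94470534] lamp [405.09157407 -68.61136226] handle guess [306.04597548 275.51373713]
[404 -57]
374 0
```

View pics/s5.png

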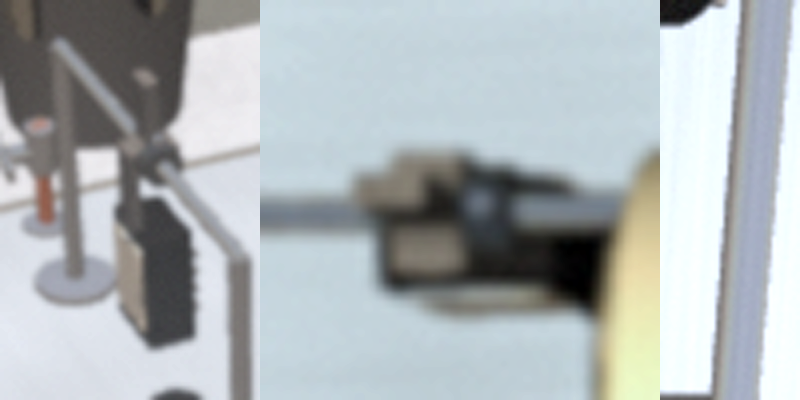

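In the top panel the hook's right edge meets the collar at ~(467,205) with no bar visible between them, and the lamp hangs free. I'll take one close wrist look for a numeric gap check, then view the toolbox handle.

Request:
apply_moves --series '[[[0.06,0.03,0.04,0,0],[0.06,0.06,0.08,0,0],[0.06,0.09,0.12,0,0],[0.06,0.11,0.15,0,0],[0.06,0.11,0.15,0,0],[0.06,0.11,0.15,0,0],[0.06,0.11,0.15,0,0]]]'

```text
time_s: 15.3
position: [557.8, 147.5, 410.6]
orientation: [[0.009, 1.0, -0.001], [1.0, -0.009, -0.001], [-0.001, -0.001, -1.0]]
ft_force: [-0.4, -0.6, -0.0]
width: 0.653
finger_force: 0.0
```

```bash
python3 - <<'E'
from h import *
import pickle
w=cam("wrist");pickle.dump(w,open("w6.pkl","wb"))
k=imaging.snapshot("wrist");cv2.imwrite("pics/w6.png",k)
g=k.mean(2).astype(int)
for P in((569,204.3,236),(569,212,232),(569,224,236),(569,224,359-100)): print(P,proj(w,P).round(1))
a=proj(w,(569,204,226)).astype(int)
print("column strips from collar to lamp (rows up = +y)")
for dx in(-8,0,8): print(a[0]+dx,g[a[1]-40:a[1]+25:2,a[0]+dx])
T=cam("top");t=cv2.imread("pics/top0.png").mean(2)
# bar in top view
pts=[]
for c in range(346,380,2):
    lo=int(226-0.23*(c-345))-5; col=t[lo:lo+11,c]; wt=np.clip(90-col,0,None); pts.append((c,lo+(wt*np.arange(11)).sum()/wt.sum()))
W=np.array([onz(T,p,117) for p in pts]); s,b=np.polyfit(W[:,1],W[:,0],1);print("bar x=%.4f y+%.1f"%(s,b),"res",(W[:,0]-s*W[:,1]-b).std().round(2),W[0].round(1),W[-1].round(1))
E
```

```text
(569, 204.3, 236) [288.1 122.7]
(569, 212, 232) [288.  114.7]
(569, 224, 236) [288.1 102.5]
(569, 224, 259) [288.7 102.8]
column strips from collar to lamp (rows up = +y)
279 [ 48  46  48  75  99 100 101 100 100 101 100 101  99 100 101  97  42  67
  68  68  67  66  68  68 138 176 175 175 175 176 176 176 176]
287 [120 119 116 104 119 119 119 118 119 120 118 119 118 118 118 117  93  68
  71 113 122 119 107  68  91 120 122 119 122 121 120 120 121]
295 [ 50  51  51  91 102 101 100 100 100 101  99 100  98  99  98  97  66  68
  68  69  70  71  68  66 110 169 171 170 170 170 170 172 173]
bar x=-0.1626 y+444.8 res 0.19 [ 477.7 -201.9  117. ] [ 492.7 -295.2  117. ]
```

Hook (~100) goes straight to collar (~68) with no bright bar or tray between, so the lamp stands against the collar. Next is the handle, near (485,-248,117).

Request:
apply_moves --series '[[[0.09,0,-0.03,0,0.02],[0.09,-0.01,-0.07,0,0.04],[0.09,-0.02,-0.11,0,0.06],[0.09,-0.03,-0.15,0,0.08],[0.09,-0.04,-0.19,0,0.1],[0.09,-0.05,-0.23,0,0.12],[0.09,-0.06,-0.27,-0.02,0.14],[0.09,-0.07,-0.31,-0.04,0.16],[0.09,-0.073,-0.35,-0.07,0.17],[0.09,-0.073,-0.38,-0.1,0.17],[0.09,-0.073,-0.39,-0.1,0.17],[0.09,-0.073,-0.39,-0.1,0.17],[0.09,-0.073,-0.39,-0.1,0.17],[0.09,-0.073,-0.39,-0.1,0.17]]]'

```text
time_s: 16.75
position: [486.0, -241.5, 312.5]
orientation: [[-0.16, 0.987, 0.002], [0.987, 0.16, -0.001], [-0.001, 0.002, -1.0]]
ft_force: [-0.7, 0.5, 1.1]
width: 0.978
finger_force: 0.0
```

```bash
python3 - <<'E'
from h import *
import pickle
s=bot.read_state();print(s["position"],np.array(s["orientation"])[:,1])
w=cam("wrist");pickle.dump(w,open("w7.pkl","wb"))
k=imaging.snapshot("wrist");cv2.imwrite("pics/w7.png",k)
v=cv2.convertScaleAbs(k,alpha=1.8)
for P in((485,-248.5,117),(493.5,-300,117),(476.7,-197,117)): q=proj(w,P);print(P,q.round(1))
cv2.imwrite("pics/v7.png",v)
E
```

```text
[ 485.97765495 -241.47255405  312.54295991] [0.98707947 0.16021561 0.00225491]
(485, -248.5, 117) [275.2 179.6]
(493.5, -300, 117) [275.4 223.7]
(476.7, -197, 117) [275.2 132.2]
```

View pics/v7.png

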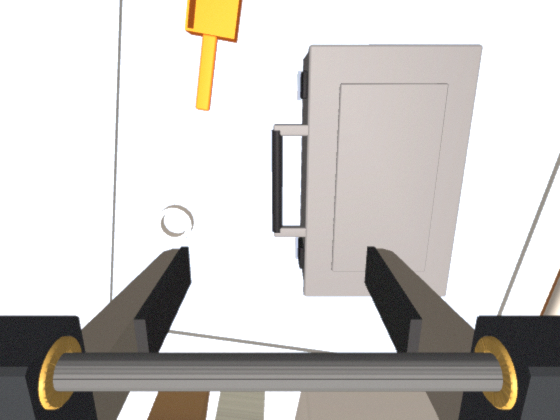

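The black bar runs from (277,130) to (277,232) in the wrist image, predicted centre (275,180). The box's front edge is at column ~305 and the latches are at (303,85) and (301,250).

```bash
python3 - <<'E'
from h import *
import pickle
w=pickle.load(open("w7.pkl","rb"));g=cv2.imread("pics/w7.png").max(2).astype(float)
pts=[]
for r in range(138,226,3):
    row=g[r,262:296]; wt=np.clip(35-row,0,None); pts.append((262+(wt*np.arange(34)).sum()/wt.sum(),r))
p=np.array(pts);print(p[::6].round(1))
W=np.array([onz(w,q,117) for q in p]);s,b=np.polyfit(W[:,1],W[:,0],1);print("bar",s,b,(W[:,0]-s*W[:,1]-b).std())
for c in(277,): print(g[122:140,c].astype(int),g[224:242,c].astype(int))
print(g[122:140,290].astype(int),g[224:242,290].astype(int))
e=[onz(w,(c,r),117) for c,r in((277,136.),(277,226.))];
for n,q in(("frontL",(310,47)),("farL",(479,46)),("farR",(447,294)),("frontR",(304,294))): print(n,onz(w,q,122).round(1))
print(g[180,296:312].astype(int))
E
```

```text
[[276.7 138. ]
 [276.  156. ]
 [276.2 174. ]
 [276.2 192. ]
 [275.5 210. ]]
bar -0.16494016963721578 445.2921512349355 0.5332582794858612
[185 176  86  99 118 122 121 118  85  52  45  47  48  46  44  42  44  46] [ 40  39  40  39  41  39  40  40  56 109 115 112 114 176 184 186 186 186]
[187 177  88 101 117 121 121 121 121 120 120 118 113 105 174 182 182 183] [178 122  60  60  98 117 118 117 116 116 113 113 112 180 189 189 188 189]
frontL [ 497.5 -108.5  122. ]
farL [663.7 -80.4 122. ]
farR [ 714.1 -354.3  122. ]
frontR [ 542.1 -382.2  122. ]
[182 183 181 179 147  68  47  48  47  51  73  96 110 116 116 116]
```

Handle from both views: (486.3,-250.5,117), box yaw 0.164. The hinge works out at (687.5,-217), which agrees with the measured far edge. I'll descend with a narrow opening.

Request:
apply_moves --series '[[[0.022,0.001,-0.008,-0.04,0.003],[0.022,0.001,-0.008,-0.08,0.003],[0.022,0.001,-0.008,-0.11,0.003],[0.022,0.001,-0.008,-0.14,0.003],[0.022,0.001,-0.008,-0.16,0.003],[0.022,0.001,-0.008,-0.16,0.003],[0.022,0.001,-0.008,-0.16,0.003],[0.022,0.001,-0.008,-0.16,0.003],[0.022,0.001,-0.008,-0.16,0.003]]]'

```text
time_s: 17.7
position: [487.2, -250.6, 152.4]
orientation: [[-0.163, 0.987, 0.002], [0.987, 0.163, -0.001], [-0.002, 0.002, -1.0]]
ft_force: [0.3, 0.1, 0.7]
width: 0.243
finger_force: 0.0
```

```bash
python3 - <<'E'
from h import *
s=bot.read_state();w=cam("wrist");print(s["position"],s["width"])
k=imaging.snapshot("wrist");cv2.imwrite("pics/w8.png",k);g=k.max(2).astype(int)
q=proj(w,(486.3,-250.5,117));print(q.round(1), proj(w,(479.5,-208,117)).round(1))
for P in((479.5,-208),(481.2,-219)):
    q=proj(w,(*P,117)).astype(int); row=g[q[1],q[0]-30:q[0]+30]; print(q,row)
E
```

```text
[ 487.2272874  -250.60470501  152.36006053] 0.24261439568943569
[276.1 219.8] [276.4 157.7]
[276 157] [202 204 203 205 206 203 204 200 200 202 203 201 197 199 201 201 202 203
 201 202 203 196 149  61  30  30  34  30  37  41  47  51  48  43  37  36
  33  31  27  32  91 192 202 202 199 201 201 200 201 200 198 198 200 202
 201 201 199 203 201 199]
[276 174] [203 203 205 205 202 199 200 201 202 199 198 202 202 201 201 203 201 203
 204 197 198 192 149  61  28  29  32  32  36  42  45  50  47  43  39  34
  31  32  28  39 101 188 198 199 199 200 201 198 197 199 199 200 199 199
 200 199 197 197 200 199]
```

The bar is within 0.5 mm of the prediction. I'll go down around it.

Request:
apply_moves --series '[[[0.022,0.0005,0,-0.012,0],[0.022,0.0005,0,-0.02,0],[0.022,0.0005,0,-0.027,0],[0.022,0.0005,0,-0.034,0],[0.022,0.0005,0,-0.041,0],[0.022,0.0005,0,-0.048,0],[0.022,0.0005,0,-0.053,0],[0.022,0.0005,0,-0.053,0],[0.022,0.0005,0,-0.053,0]]]'

```text
time_s: 18.65
position: [486.8, -250.3, 97.8]
orientation: [[-0.162, 0.987, 0.0], [0.987, 0.162, 0.0], [0.0, 0.0, -1.0]]
ft_force: [0.1, 0.2, 0.6]
width: 0.237
finger_force: 0.0
```

Request:
apply_moves --series '[[[0.0,0,0,0,0],[0.0,0,0,0,0],[0.0,0,0,0,0],[0.0,0,0,0,0],[0.0,0,0,0,0]]]' --squeeze 25

```text
time_s: 19.15
position: [486.8, -250.3, 97.9]
orientation: [[-0.162, 0.987, 0.0], [0.987, 0.162, -0.0], [-0.0, 0.0, -1.0]]
ft_force: [-0.2, -0.7, -0.6]
width: 0.004
finger_force: 0.0
```

```bash
python3 - <<'E'
import numpy as np
for d in np.arange(4,61,4): 
    a=np.radians(d)+.0343;h=204-204.1*np.cos(a);print(d,(h*.987).round(1),(h*.162).round(1),(204.1*np.sin(a)-7).round(1))
E
```

```text
4 1.0 0.2 14.2
8 2.9 0.5 28.3
12 5.9 1.0 42.3
16 9.7 1.6 56.0
20 14.5 2.4 69.3
24 20.2 3.3 82.4
28 26.8 4.4 94.9
32 34.3 5.6 107.0
36 42.5 7.0 118.6
40 51.6 8.5 129.5
44 61.3 10.1 139.7
48 71.8 11.8 149.3
52 82.8 13.6 158.0
56 94.5 15.5 166.0
60 106.7 17.5 173.2
```

The fingers shut fully (0.4 mm), so the bar is not between them. I'll check where it is before doing anything else.

```bash
python3 - <<'E'
from h import *
s=bot.read_state();w=cam("wrist");S=cam("side");print(s["position"],s["width"],s["ft_force"],s["finger_force"])
k=imaging.snapshot("wrist");cv2.imwrite("pics/w9.png",k);g=k.max(2).astype(int)
i=imaging.snapshot("side");cv2.imwrite("pics/side9.png",i)
np.set_printoptions(linewidth=200)
for P in((479.5,-208,117),(486.3,-250.5,117),(487,-250.3,98),(494.8,-302,117)): print(P,"wrist",proj(w,P).round(1),"side",proj(S,P).round(1))
q=proj(w,(486.3,-250.5,117)).astype(int)
print(q);print("cols",list(range(q[0]-56,q[0]+57,4)))
for r in range(max(q[1]-150,0),min(q[1]+40,419),10): print(r,g[r,q[0]-56:q[0]+57:4])
a=cv2.imread("pics/side5.png");d=cv2.absdiff(a,i).max(2)
m=(d>40).astype(np.uint8);n,l,st,c=cv2.connectedComponentsWithStats(m)
print([tuple(x[:5]) for x in st[1:] if x[4]>25])
E
```

```text
[ 486.77986973 -250.32994576   97.88954088] 0.0038184861387070843 [-0.20914401 -0.70627851 -0.62717802] 0.0
(479.5, -208, 117) wrist [277.  175.1] side [300.  279.7]
(486.3, -250.5, 117) wrist [276.6 252.3] side [311.2 291. ]
(487, -250.3, 98) wrist [277.9 239.3] side [311.3 296.9]
(494.8, -302, 117) wrist [276.6 333.9] side [325.7 305.3]
[276 252]
cols [220, 224, 228, 232, 236, 240, 244, 248, 252, 256, 260, 264, 268, 272, 276, 280, 284, 288, 292, 296, 300, 304, 308, 312, 316, 320, 324, 328, 332]
102 [210 206 207 203 206 202 202 206 206 208 204 206 210 212 209 208 209 207 205 207 204 212 211 206 210 199  51  52  51]
112 [206 199 207 203 205 203 208 206 207 207 203 203 206 207 202 207 205 208 205 204 213 211 210 205 208 195  50  50  52]
122 [207 197 204 206 209 199 206 206 208 204 206 206 208 209 204 208 205 203 205 202 212 209 204 210 206 163  52  52  51]
132 [208 204 200 205 202 203 205 204 206 202 205 205 207 204 201 206 206 204 201 206 208 207 203 206 206 130  51  51  52]
142 [200 208 200 202 202 206 205 207 206 202 201 203 204 111 136 137 135 135 135 134 135 134 135 134 135 134 1
[... 2055 characters left out ...]
32(9), np.int32(35), np.int32(178)), (np.int32(242), np.int32(129), np.int32(14), np.int32(17), np.int32(91)), (np.int32(318), np.int32(136), np.int32(12), np.int32(8), np.int32(50)), (np.int32(332), np.int32(136), np.int32(9), np.int32(11), np.int32(33)), (np.int32(268), np.int32(140), np.int32(89), np.int32(140), np.int32(4977)), (np.int32(72), np.int32(152), np.int32(44), np.int32(72), np.int32(1813)), (np.int32(0), np.int32(171), np.int32(31), np.int32(19), np.int32(210)), (np.int32(47), np.int32(213), np.int32(22), np.int32(3), np.int32(41)), (np.int32(29), np.int32(228), np.int32(53), np.int32(49), np.int32(983)), (np.int32(0), np.int32(232), np.int32(37), np.int32(49), np.int32(846))]
```

The wrist image puts the fingertips at row ~250, with 177 px between pads opened 90 mm. That means they really end about 33 mm behind the reported TCP, so they closed above the bar (tips at z≈131). I'll reopen and go 33 mm lower. The gap is clear either way.

Request:
apply_moves --series '[[[0.022,0,0,0,0],[0.022,0,0,0,0],[0.022,0,0,0,0],[0.022,0,0,0,0],[0.022,0,0,-0.004,0],[0.022,0,0,-0.008,0],[0.022,0,0,-0.012,0],[0.022,0,0,-0.016,0],[0.022,0,0,-0.016,0]]]'

```text
time_s: 20.15
position: [486.3, -250.0, 81.0]
orientation: [[-0.162, 0.987, -0.001], [0.987, 0.162, 0.001], [0.001, -0.001, -1.0]]
ft_force: [0.5, -0.6, 0.2]
width: 0.238
finger_force: 0.0
```

Request:
apply_moves --series '[[[0.022,0,0,-0.004,0],[0.022,0,0,-0.008,0],[0.022,0,0,-0.012,0],[0.022,0,0,-0.016,0],[0.022,0,0,-0.016,0],[0.022,0,0,-0.016,0]]]'

```text
time_s: 20.75
position: [486.7, -250.3, 65.7]
orientation: [[-0.162, 0.987, -0.0], [0.987, 0.162, 0.0], [0.0, -0.0, -1.0]]
ft_force: [0.3, -0.7, -0.8]
width: 0.241
finger_force: 0.0
```

Request:
apply_moves --series '[[[0.0,0,0,0,0],[0.0,0,0,0,0],[0.0,0,0,0,0],[0.0,0,0,0,0],[0.0,0,0,0,0]]]' --squeeze 25

```text
time_s: 21.25
position: [487.1, -250.4, 66.0]
orientation: [[-0.162, 0.987, 0.001], [0.987, 0.162, -0.0], [-0.0, 0.001, -1.0]]
ft_force: [3.2, 0.1, 0.3]
width: 0.12
finger_force: 25.0
```

The bar is gripped (width 0.12 ≈ 11 mm, 25 N). I'll lift along the arc about the hinge.

Request:
apply_moves --series '[[[0.0,0.0,0.0,0.003,0],[0.0,0.0005,0.0,0.007,0],[0.0,0.001,0.0,0.014,0],[0.0,0.002,0.0,0.021,0],[0.0,0.003,0.0005,0.028,0],[0.0,0.0045,0.001,0.0355,0],[0.0,0.006,0.001,0.0425,0],[0.0,0.008,0.0015,0.049,0],[0.0,0.0095,0.0015,0.056,0],[0.0,0.012,0.002,0.063,0],[0.0,0.0145,0.0025,0.0695,0],[0.0,0.0145,0.0025,0.0695,0],[0.0,0.0145,0.0025,0.0695,0]]]'

```text
time_s: 22.55
position: [500.5, -248.0, 135.6]
orientation: [[-0.163, 0.987, -0.002], [0.987, 0.163, -0.0], [-0.0, -0.002, -1.0]]
ft_force: [-3.2, -4.5, -1.9]
width: 0.118
finger_force: 25.0
```

Request:
apply_moves --series '[[[0.0,0.003,0.0005,0.0065,0],[0.0,0.0055,0.001,0.013,0],[0.0,0.009,0.0015,0.0195,0],[0.0,0.0125,0.002,0.0255,0],[0.0,0.016,0.0025,0.032,0],[0.0,0.02,0.003,0.0375,0],[0.0,0.024,0.004,0.0435,0],[0.0,0.028,0.0045,0.049,0],[0.0,0.0325,0.0055,0.055,0],[0.0,0.037,0.006,0.06,0],[0.0,0.042,0.007,0.0655,0],[0.0,0.047,0.0075,0.0705,0],[0.0,0.047,0.0075,0.0705,0],[0.0,0.047,0.0075,0.0705,0]]]'

```text
time_s: 23.95
position: [544.4, -240.9, 207.1]
orientation: [[-0.163, 0.987, -0.007], [0.987, 0.163, -0.001], [0.0, -0.007, -1.0]]
ft_force: [-17.7, -5.3, 14.8]
width: 0.122
finger_force: 25.0
```

A radial force has built up (-18, -5, +15), so my arc runs a little too close to the hinge. I'll ease outwards.

Request:
apply_moves --series '[[[0.0,-0.001,0,0.001,0],[0.0,-0.002,-0.0005,0.002,0],[0.0,-0.003,-0.0005,0.003,0],[0.0,-0.003,-0.0005,0.003,0],[0.0,-0.003,-0.0005,0.003,0]]]'

```text
time_s: 24.45
position: [545.7, -240.7, 208.6]
orientation: [[-0.162, 0.987, 0.001], [0.987, 0.162, 0.0], [-0.0, 0.001, -1.0]]
ft_force: [3.1, -3.2, -6.8]
width: 0.118
finger_force: 25.0
```

```bash
python3 - <<'E'
from h import *
import pickle
np.set_printoptions(linewidth=220)
s=bot.read_state();w=cam("wrist");T=cam("top");print(s["position"],s["ft_force"],s["moment"])
k=imaging.snapshot("wrist");cv2.imwrite("pics/w10.png",k);t=imaging.snapshot("top");cv2.imwrite("pics/top10.png",t);i=imaging.snapshot("side");cv2.imwrite("pics/side10.png",i)
P=np.array(s["position"])+[0,0,52];print(P)
for d in(-40,-25,0,25,40): 
    Q=P+np.array([-.163,.987,0])*d; print(d,proj(w,Q).round(1),proj(T,Q).round(1))
g=k.max(2).astype(int)
for r in range(60,260,12): print(r,g[r,200:360:4])
E
```

```text
[ 545.70327903 -240.68559198  208.59753246] [ 3.13942402 -3.18611436 -6.78803004] [-0.510444   -0.4491935  -0.00306667]
[ 545.70327903 -240.68559198  260.59753246]
-40 [277.5 353.8] [384.3 192.5]
-25 [277.5 327.6] [378.5 193.6]
0 [277.5 280.9] [368.9 195.5]
25 [277.5 230.1] [359.3 197.3]
40 [277.5 197.3] [353.5 198.4]
60 [219 222 222 224 222 226 223 223 224 224  91  62 139  54  72 151 151 151 152 151 151 152 151 151 151 151 151 150 150 151 151 108 114 118 131 139 111 111 112 111]
72 [219 224 225 220 223 225 225 224 224 224 107  57 140  53  66 152 152 152 152 151 151 151 151 151 152 161 161 161 161 163 158 109 114 118 134 134 111 110 112 111]
84 [224 223 226 222 226 229 222 227 225 225 144  56 141  52  60 151 151 152 153 152 153 152 152 162 164 163 164 164 164 165 157 111 114 118 136 131 112 111 111 111]
96 [224 224 225 224 226 225 225 225 225 226 227 228 141  55  58 153 152 152 152 152 152 152 151 165 165 164 164 165 165 165 137 111 116 120 141 127 110 111 111 111]
108 [223 227 222 224 225 226 223 223 224 222 229 226 141  52  55 152 152 153 152 152 153 153 153 153 152 159 161 161 162
[... 1337 characters left out ...]
117 122 144 117 112 113 112 112 113]
216 [220 223 223 223 225 221 220 222 224 221 218 219 178 124  53 143 110  34  39  49  48  38  31 142 146 158 163 165 164 118 112 116 126 143 112 111 111 111 113 112]
228 [222 225 224 223 223 221 224 227 221 221 221 222 217 126  55 141 136  33  40  48  46  35  33 142 146 161 164 166 166 100 112 118 129 139 112 112 112 112 112 113]
240 [225 223 224 226 223 222 224 226 220 220 222 225 219 132  53 139 136  34  38  49  46  38  30 144 142 165 163 166 165  85 114 119 131 135 111 113 112 112 112 112]
252 [225 224 224 226 225 227 229 224 226 223 222  74  72  73  72  24  28  32  39  46  44  38  33  27  30  71  73  73  78  88 113 119 135 130 113 112 113 111 111 111]
```

Request:
apply_moves --series '[[[0.0,0.0045,0.0007,0.0045,0],[0.0,0.009,0.0015,0.0085,0],[0.0,0.014,0.0023,0.013,0],[0.0,0.0195,0.0032,0.0175,0],[0.0,0.025,0.0041,0.022,0],[0.0,0.031,0.005,0.026,0],[0.0,0.031,0.005,0.026,0],[0.0,0.031,0.005,0.026,0]]]'

```text
time_s: 25.4
position: [576.0, -235.7, 235.0]
orientation: [[-0.162, 0.987, -0.0], [0.987, 0.162, -0.0], [-0.0, -0.0, -1.0]]
ft_force: [-0.6, -2.7, -2.8]
width: 0.121
finger_force: 25.0
```

Request:
apply_moves --series '[[[0.0,0.004,0.0007,0.0025,0],[0.0,0.008,0.0013,0.005,0],[0.0,0.012,0.002,0.0073,0],[0.0,0.012,0.002,0.0073,0],[0.0,0.012,0.002,0.0073,0],[0.0,0.012,0.002,0.0073,0]]]'

```text
time_s: 26.0
position: [588.1, -233.9, 242.9]
orientation: [[-0.162, 0.987, -0.0], [0.987, 0.162, -0.0], [-0.0, -0.0, -1.0]]
ft_force: [-5.1, -2.1, 4.7]
width: 0.124
finger_force: 25.0
```

```bash
python3 - <<'E'
from h import *
np.set_printoptions(linewidth=220)
s=bot.read_state();w=cam("wrist");T=cam("top");P=np.array(s["position"]);print(P,s["ft_force"])
k=imaging.snapshot("wrist");t=imaging.snapshot("top");cv2.imwrite("pics/w11.png",k);cv2.imwrite("pics/top11.png",t);i=imaging.snapshot("side");cv2.imwrite("pics/side11.png",i)
d=P-[486.9,-250.4,65.9];print("chord angle",np.degrees(2*np.arcsin(np.linalg.norm(d)/408.2)))
# expected bar at 60 deg, and where its clear part shows in the wrist view
u=np.array([.987,.162,0]);v=np.array([-.162,.987,0]);H=np.array([687.5,-217.2,110.])
for th in(55,60,65):
    a=np.radians(th)+.0343;B=H-204.1*np.cos(a)*u+[0,0,204.1*np.sin(a)]
    print(th,B.round(1),"wrist",[proj(w,B+v*x).round(1).tolist() for x in(25,45,52)])
g=k.max(2).astype(int)
for r in(200,215,230,240):
    row=g[r,240:320]; m=np.where(row<75)[0]+240; print(r,m.min() if len(m) else 0,m.max() if len(m) else 0)
print("col 278 rows 100-250",g[100:250:5,278]); print("col 300",g[100:250:5,300])
# lamp unchanged since release?
a=cv2.imread("pics/side5.png");dd=cv2.absdiff(a,i).max(2)[120:200,235:290];print("lamp region diff",np.percentile(dd,[50,90,99]))
E
```

```text
[ 588.05143364 -233.8532727   242.87029811] [-5.09378985 -2.06965016  4.71354527]
chord angle 60.13259249433956
55 [ 577.7 -235.2  281.1] wrist [[255.6, 219.5], [254.9, 178.5], [254.7, 163.5]]
60 [ 592.8 -232.7  290.2] wrist [[288.3, 225.9], [288.7, 182.9], [288.9, 167.1]]
65 [ 608.7 -230.1  297.8] wrist [[325.8, 231.9], [327.6, 187.1], [328.3, 170.5]]
200 265 290
215 265 290
230 265 290
240 265 289
col 278 rows 100-250 [156 162 150 151 151 151 150 150 107 108 130 129  56  59  53  56  55  55  54  54  53  52  52  52  49  51  49  50  48  49]
col 300 [150 150 151 149 150 151 148 146  70  91  92  94  92 139 148 148 146 146 145 146 145 143 142 138 140 137 137 136 136 136]
lamp region diff [ 8. 10. 10.]
```

The chord geometry says 60.1°, but x alone says ~58.3°. The bar may have shifted along the pads by rolling, so I'll measure its height in the tool from its apparent width, calibrated on the closed pictures.

```bash
python3 - <<'E'
from h import *
w=cam("wrist");P=np.array(bot.read_state()["position"])
def width(f):
    g=cv2.imread(f).max(2).astype(float);o=[]
    for r in range(182,240,2):
        row=g[r,248:310];d=row[22:38].mean()
        def edge(seg):  # seg runs outward from the bar
            bg=np.median(seg[18:26]) ; th=(d+seg.max()*0+min(bg,140))/2
            j=np.argmax(seg>th); return j-1+(th-seg[j-1])/(seg[j]-seg[j-1])
        o.append((r,edge(row[30::-1])+edge(row[30:])))
    return np.array(o)
def depth(r,o):
    X=onz(w,(278,r),P[2]+o); return (w[1]@X+w[2])[2]
for f,ofs in(("w8",(117-152.4,)),("w9",(117-97.9,)),("w10",(51.1,44.)),("w11",(51.1,44.))):
    W=width(f"pics/{f}.png"); 
    print(f,"width %.2f"%np.median(W[:,1]),"width*depth/f for each offset",[round(float(np.median([x*depth(r,o)/364 for r,x in W])),2) for o in ofs])
E
```

```text
w8 width 16.55 width*depth/f for each offset [11.33]
w9 width 21.86 width*depth/f for each offset [11.53]
w10 width 12.98 width*depth/f for each offset [5.65, 5.92]
w11 width 25.97 width*depth/f for each offset [11.46, 12.0]
```

```bash
python3 - <<'E'
from h import *
np.set_printoptions(linewidth=250)
T=cam("top");u=np.array([.987,.162,0]);v=np.array([-.162,.987,0]);H=np.array([687.5,-217.2,110.])
def pt(th,r,t,s):
    a=np.radians(th);e=-np.cos(a)*u+np.array([0,0,np.sin(a)]);n=np.sin(a)*u+np.array([0,0,np.cos(a)]);return H+r*e+t*n+s*v
a0=cv2.imread("pics/top0.png").mean(2);a1=cv2.imread("pics/top11.png").mean(2)
for s in(125,110,95,-95,-110,-125):
    # profile along u direction (image), from r=230 to r=-10 on the horizontal plane z=122 (closed) / along lid plane sampling by x at z=257
    q={th:proj(T,pt(th,170,t,s)) for th,t in((0,12),)}
    f=proj(T,pt(0,170,12,s));b=proj(T,pt(0,0,12,s));d=(b-f)/np.linalg.norm(b-f)
    L=[f+d*k for k in np.arange(-12,80,1.)]
    P0=[cv2.getRectSubPix(a0.astype(np.float32),(1,1),tuple(map(float,p)))[0,0] for p in L]
    P1=[cv2.getRectSubPix(a1.astype(np.float32),(1,1),tuple(map(float,p)))[0,0] for p in L]
    pos=lambda th,r,t:round(float((proj(T,pt(th,r,t,s))-f)@d),1)
    print("s",s,"f",f.round(1),"pred front top/bottom edge at 56,60,64:",[(pos(th,170,12),pos(th,170,0)) for th in(56,60,64)],"hinge",pos(0,0,12))
    print(np.array(P0).astype(int));print(np.array(P1).astype(int))
E
```

```text
s 125 f [318.1 218.6] pred front top/bottom edge at 56,60,64: [(35.6, 31.5), (40.0, 35.7), (44.5, 40.0)] hinge 57.9
[133 132 132 132 132 132 129 118  97  72  51  49  65  78  81  80  81  80  80  80  80  80  79  79  80  79  80  80  79  80  79  79  79  79  79  79  79  80  79  79  79  79  79  79  79  78  79  78  78  78  78  78  78  78  78  78  78  78  78  78  78  78
  78  77  77  77  77  77  77  82  97 116 127 128 128 130 129 129 131 132 131 132 132 131 131 131 133 133 133 132 131 130]
[140 139 139 139 139 139 136 124 103  75  51  46  63  78  83  84  85  84  84  85  84  84  84  85  84  82  81  83  82  81  80  82  82  84  83  84  83  84  84  84  83  84  83  84  82  79  72  63  58  55  48  41  37  36  37  37  38  39  40  40  39  40
  40  40  40  39  40  39  39  40  39  46  72 109 132 137 137 136 137 138 138 138 138 138 138 138 139 140 141 139 137 137]
s 110 f [323.2 217.7] pred front top/bottom edge at 56,60,64: [(35.6, 31.5), (40.0, 35.6), (44.5, 40.0)] hinge 57.9
[133 133 133 133 134 135 132 119  89  51  30  42  66  78  81  80  80  80  80  80  79  80  80  79  80  79  79  79  79  79  79  
[... 3348 characters left out ...]
114  91  75  73  75  75  74  75  75  76  75  75  75  75  75  75  75  75  75  75  75  75  75  75  75  74  75  74  74  74  74  75  75  74  75  75  75  74  74  74  74  74  75  75  74  74  75  75  74  74  74  74
  74  74  75  74  73  73  74  79  94 116 130 134 134 133 132 131 131 131 132 131 133 132 133 131 130 131 130 131 133 134]
[139 138 138 139 138 137 136 135 132 128 116  91  64  41  23  17  15  16  15  16  16  15  15  15  15  15  15  16  16  15  15  15  26  52  80  94  95  88  66  49  45  45  45  42  42  54  84 115 135 145 144 128  97  66  54  55  62  69  74  79  84  90
  95  99 103 107 110 114 117 120 123 128 133 138 142 144 144 145 145 145 144 144 144 145 144 144 144 144 144 145 144 140]
```

Independent measures: the top-view lid edge gives ~58.3°, the x travel 58.2° and the chord 60.1°. A small step of +1° centres them on 60°.

Request:
apply_moves --series '[[[0.0,0.0015,0.0002,0.0015,0],[0.0,0.003,0.0005,0.003,0],[0.0,0.003,0.0005,0.003,0],[0.0,0.003,0.0005,0.003,0],[0.0,0.003,0.0005,0.003,0],[0.0,0.003,0.0005,0.003,0]]]'

```text
time_s: 26.75
position: [591.3, -233.3, 244.9]
orientation: [[-0.162, 0.987, -0.0], [0.987, 0.162, 0.0], [0.0, 0.0, -1.0]]
ft_force: [-0.1, -2.3, -4.6]
width: 0.118
finger_force: 25.0
```

```bash
python3 - <<'E'
from h import *
T=cam("top");u=np.array([.987,.162,0]);v=np.array([-.162,.987,0]);H=np.array([687.5,-217.2,110.])
def pt(th,r,t,s):
    a=np.radians(th);e=-np.cos(a)*u+np.array([0,0,np.sin(a)]);n=np.sin(a)*u+np.array([0,0,np.cos(a)]);return H+r*e+t*n+s*v
s_=bot.read_state();print(s_["position"],s_["ft_force"],s_["joint_vel"],s_["time_s"])
a1=imaging.snapshot("top").mean(2).astype(np.float32);cv2.imwrite("pics/top12.png",a1)
for s in(115,105,95,85):
    f=proj(T,pt(0,170,12,s));b=proj(T,pt(0,0,12,s));d=(b-f)/np.linalg.norm(b-f);K=np.arange(34,44,.1)
    p=np.array([cv2.getRectSubPix(a1,(1,1),tuple(map(float,f+d*k)))[0,0] for k in K])
    k=K[np.argmax(p<54)];th=np.arange(50,70,.1);e=[(proj(T,pt(x,171,12,s))-f)@d for x in th];print(s,k.round(1),"theta",np.interp(k,e,th).round(1))
# bystanders / lamp: change against the first top picture
a0=cv2.imread("pics/top0.png").mean(2);
for n,(x,y) in dict(lampA=(185,275),lampC=(233,268),jar=(208,145),bottle=(261,140),scoop=(310,260),nut=(393,266),brush=(142,262),plug=(215,202)).items():
    D=np.abs(a1-a0-5)[y-15:y+15,x-15:x+15];print(n,D.mean().round(1),end=" ")
E
```

```text
[ 591.26228309 -233.26992624  244.90117205] [-0.14462913 -2.27800886 -4.63639438] [-0.00210696  0.00032272 -0.00280018  0.00106011  0.00046099 -0.00035032] 26.75
115 39.3 theta 59.5
105 39.5 theta 59.7
95 39.3 theta 59.5
85 39.3 theta 59.5
lampA 2.4 lampC 1.6 jar 0.8 bottle 2.2 scoop 1.3 nut 4.8 brush 1.3 plug 12.6 [ WARN:0@0.758] global loadsave.cpp:1063 imwrite_ Unsupported depth image for selected encoder is fallbacked to CV_8U.
```

The lid reads 59.5° in the top view, and the arm is still. The bystanders show no sign of having moved: the plug's pixel difference is the hanging lamp in front of it, and the nut's small one looks like arm shadow. I'll hand the job in.

```bash
python3 -c "
from plant import order
print(order.close_job())"
```

```text
the job is handed in; nothing more can be done
None
```

The lamp hangs on the rail against the collar, let go, and I handed the job in still holding the lid at about 59.5° open (camera estimate); no verdict came back.

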